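# Press a border tile home on the edge gauge and hold it for the reading

### The arm

A 6-joint arm with a two-finger parallel gripper is mounted at the origin on the work surface. World frame = base frame: x ahead of the robot, y to its left, z up, the work surface at z = 0. Lengths are in mm, angles in rad, forces in N, time in s.
With the tool pointing down it reaches from about 350 to 875 mm from the base axis. Payload 4.2 kg.
Tool frame: the origin (TCP) lies at the very end of the fingers, on their centre line; the grasp point (between the pads) lies 19 mm behind it; z points along the fingers, y is the line along which they close (so a half turn about z gives the same grasp; the last joint's range is limited). The gripper opens to 85 mm and grips with 20 to 120 N. Pads are 22 mm wide; open, the fingers measure 114 mm over their backs; the gripper's body (76 mm by 85 mm) begins 54 mm behind the grasp point. The pads swing forward as they close: fully open they stand 13 mm farther back than shut.
Start: joints at [-1.082, 0.385, 0.008, 0, -1.194, -0.259], TCP at [142.382, -608.545, 231.312] pointing down, gripper open.
Joint ranges: [-3.14, 3.14], [-1.21, 2.06], [-1.07, 1.41], [-3.16, 2.05], [-2.99, -0.16], [-3.1, 3.1]. Speed limits (rad/s): [2.79, 2.79, 3.14, 3.14, 3.14, 3.14].

### API

Orientations are given as a unit quaternion [x, y, z, w].
In Python, from bench import read_state, get_image, camera_model, job_done gives the robot as it stands.
- The arm moves only by the shell command python3 -m handwheel 'ROWS'. ROWS is JSON, a list of rows, each a list of 7 numbers: the shift along the tool's x, y, z in m, then the turn, a rotation vector about the tool's x, y, z in rad, then the gripper's target within -1 to 1 (fully open at 1, half-way at 0, shut at -1). In form: [[dx, dy, dz, wx, wy, wz, jaw], ...]. A call has 1 to 10 rows; each row is the pose to reach, as a shift and turn from the pose commanded when the call began, along the tool's axes at that moment; what a row does not reach only later rows make up. A row lasts 1/8 s, in which the tool goes at most 62.5 mm and 10.7 degrees, less where a joint would pass 70% of its speed; a pose out of reach is approached as far as the arm can. A call with a gripper value outside its range is refused whole. The fingers move at their own pace and stop on an object; the grip force is fixed at half the most. Time passes only in rows, so rows that repeat a pose let the fingers close. It gives the time, the measured TCP pose, the force, the opening and the grip force at its end, in the units of the state.
- read_state(): the state, without advancing time (a new reading comes with each control period).
- get_image(name): name is "scene" or "top" or "wrist"; returns (picture, depth): 400x640x3 uint8, blue, green, red; 400x640 float32, mm along the optical axis (not along the pixel's ray), 0 where there is no reading.
- camera_model(name): a dict with "K" (3x3 intrinsics, pixels), "dist" ([k1, k2, p1, p2, k3] as OpenCV has them; the pictures are not rectified), "rvec" (rotation vector, rad) and "tvec" (3), from world to camera coordinates, as OpenCV has them; the wrist camera has in their place "hand_eye" (4x4, takes a point from camera to tool coordinates, whose origin is the TCP and whose axes are the flange's). Camera axes: x right, y down, z forward; pixel columns grow to the right and rows downward; lengths in mm; the calibration is good to about 2 mm. A picture is of the moment at which its call begins: read the wrist's pose just before it. camera_model takes no time and is no camera call.
- job_done(): hands the job in; it is judged then, once.
The state is a dict: "clock": time; "joints": joint angles; "joint_vel": joint speeds; "joint_efforts": joint torques, N m; "position": TCP position; "ee_rot": TCP orientation; "contact_force": force on the tool from outside, world axes, zero at the start; "wrist_torque": the same for the moment, N m; "gripper_width": finger opening in mm; "grasp_force": force on a finger pad.
Only numpy, scipy, OpenCV 4.12 (cv2) and the standard library are available. Lean on these libraries where they do the work, as an engineer would, in place of code of your own. Each camera call takes 0.05 s, during which the arm holds its last target. There are 200 camera calls.

### The job

Check the long border tile on the tile gauge: pick it up from the wooden ware board, lay it flat on the gauge's two rails with its end facing the dial plunger, then slide it slowly endwise, square and central on the rails, pushing the sprung plunger in until the end of the tile bears on the two fixed stop studs, without ramming it. Keep it pressed there so that the dial can be read: the job finishes with you still holding the tile firmly against the studs, not letting go. Leave the other things where they are.

Things in the scene. Friction and masses are not known exactly. Their poses are not given: they have to be found in the camera images.
- border_tile_center (a point): Centre (half-way up) of the border tile: a loose, plain, flat bisque tile 150 mm long (x axis) x 50 mm wide (y) x 12 mm thick (z up), about 0.18 kg (varies), both ends alike. It starts lying flat on the ware board, its centre 21 mm above the table. On the rails it drags with about 0.6 of whatever weight bears on it.
- gauge_home (a point): Point of the gauge where the centre of the border tile lies when it is fully home: flat on the rails, central, its end on the two studs. 38 mm above the table. x axis: level, along the rails towards the studs and dial (the direction of the push); y axis: level, across the rails; z up.
- gauge: The tile gauge, bolted down; origin on the table under gauge_home, same axes. Steel base 296 x 120 mm (x from -108 to +188 mm), top at 24 mm. Two rails along x at y = -13 and +13 mm, 8 mm wide, tops 32 mm above the table (the tile lies on these), x from -105 to +65 mm. At x = 88 mm a grey stop bracket 90 mm wide, 58 mm high (its clamp knob 74 mm); behind it the round dial, face up, 53 mm high.
- ware_board: Fixed plywood board 220 (x) x 280 (y) mm, 15 mm thick: its top is 15 mm above the table. Origin at the centre of its underside. The border tile and the square tile lie on it.
- studs: Two fixed steel stop studs, 10 mm thick, that stick out of the stop bracket towards the tile at its mid height (38 mm above the table), 17 mm either side of the middle. Their flat ends, 75 mm ahead of gauge_home along x, are the hard stop. Origin and axes are those of the gauge.
- plunger (a joint): Travel in m of the dial's sprung plunger, a thin steel rod with an 8 mm ball tip midway between the studs, 38 mm above the table. 0 = fully out (tip 10 mm nearer to the tile than the stud ends), 0.010 = level with the stud ends (it reads 0.0093 to 0.010 with the tile home). The spring pushes back with 3 N at 0, rising evenly to 5.5 N at 0.010; it pushes the tile back off the studs if let go.
- plunger_tip (a point): Foremost point of the plunger's tip; it moves with the plunger. At rest it is 65 mm ahead of gauge_home.
- square_tile: Bystander: loose square tile 100 x 100 x 12 mm with a drawn flower, on the same ware board beside the border tile's long edge (about 70 mm between their facing edges). Origin at the centre of its underside.
- pigment_jar: Bystander: glass jar with a black lid, 60 mm across, 70 mm tall. Origin at the centre of its underside.
- bisque_bowl: Bystander: small open cream bowl, 120 mm across, 50 mm tall. Origin at the centre of its underside.
- pencil: Bystander: red pencil about 170 mm long, 8 mm thick, lying on the table. Origin near its middle, on its underside.
There are look-alikes about, which are no part of the job. Of the things like the part that bears border_tile_center, leave any that is black; of the rest the smaller one is meant.

How it is judged (in metres and radians):
On the way, in this order (a step that is already met when the one before it is completed fails the run):
1. the border tile lies flat on the two rails, in line with the plunger, not yet pushed home (x of border_tile_center in the frame of gauge_home between -0.08 and -0.004 m and y of border_tile_center in the frame of gauge_home between -0.012 and 0.012 m and z of border_tile_center in the frame of gauge_home between -0.003 and 0.003 m and angle between the x axis of border_tile_center and the x axis of gauge_home, either way round below 0.1 rad and angle between border_tile_center's own z axis and vertical below 0.05 rad and value of joint plunger below 0.006 m), for 0.1 s.
2. the tile has pushed the plunger in and bears on the studs (value of joint plunger above 0.0085 m and contact force between border_tile and studs above 1.5 N and contact force between the fingers and border_tile above 1 N), for 0.2 s.
At the end, for the whole second after the job is handed in: Through the last second the tile lies flat on the rails (3 mm, 0.05 rad), central within 7 mm, square within 0.045 rad, its end within 2 mm of home, pressing on the studs over 1.5 N, plunger in by 8.5 mm or more, all at rest, the fingers still on the tile with over 1 N (all of step 2 and velocity of joint plunger below 0.003 m/s and x of border_tile_center in the frame of gauge_home between -0.002 and 0.002 m and y of border_tile_center in the frame of gauge_home between -0.007 and 0.007 m and angle between the x axis of border_tile_center and the x axis of gauge_home, either way round below 0.045 rad and angle between border_tile_center's own z axis and vertical below 0.05 rad and z of border_tile_center in the frame of gauge_home between -0.003 and 0.003 m and linear speed of border_tile below 0.01 m/s); the arm keeps its last pose, push and grip.
It fails at once if the tile is rammed against the studs (over 60 N) (contact force between border_tile and studs above 60 N).
It fails at once if the plunger is shoved in faster than 0.15 m/s instead of slowly (velocity of joint plunger above 0.15 m/s).
It fails at once if a bystander (square tile, jar, bowl, pencil) is moved by more than 20 mm (distance of any of square_tile, pigment_jar, bisque_bowl, pencil from where it was at the start of the episode above 0.02 m).
It also fails if it takes over 54 s, if anything falls off the work surface, if the arm or the gripper's body presses on something with over 40 N, if the wrist force passes 120 N, or if a joint passes its speed limit or range.

## Working session

There is one attempt and no reset: what is moved stays moved. The work goes in short steps, Python scripts to look and compute and a shell command to move; the robot and the scene stay as the last step left them, time stands still between calls to the robot, and variables do not carry over. Pictures are saved under pics/ and viewed, at most 10 in all, crops included, and the job is handed in when it is done.

```bash
mkdir -p pics; cat > h.py <<'E'
import numpy as np,cv2
from bench import read_state,get_image,camera_model
from scipy.spatial.transform import Rotation as R
def cam(name,s=None):
    m=camera_model(name);K=np.array(m["K"],float);d=np.array(m["dist"],float)
    if "hand_eye" in m:
        H=np.array(m["hand_eye"]);T=np.eye(4);T[:3,:3]=R.from_quat(s["ee_rot"]).as_matrix();T[:3,3]=s["position"];W=T@H
        return K,d,W[:3,:3],W[:3,3]
    r=cv2.Rodrigues(np.array(m["rvec"],float))[0];t=np.array(m["tvec"],float).ravel()
    return K,d,r.T,-r.T@t
def atz(c,uv,z):
    K,d,Rw,o=c
    p=cv2.undistortPoints(np.array(uv,float).reshape(-1,1,2),K,d).reshape(-1,2)
    v=np.c_[p,np.ones(len(p))]@Rw.T
    return o+v*((z-o[2])/v[:,2])[:,None]
def proj(c,P):
    K,d,Rw,o=c
    return cv2.projectPoints(np.array(P,float),cv2.Rodrigues(Rw.T)[0],-Rw.T@o,K,d)[0].reshape(-1,2)
E
python3 - <<'E'
from h import *
s=read_state();print(s)
for n in("scene","top"):
    im,d=get_image(n);cv2.imwrite(f"pics/{n}0.png",im);np.save(f"{n}0.npy",d)
E
```

```text
{'clock': 0.0, 'joints': array([-1.08240027e+00,  3.85568527e-01,  6.64693650e-03, -5.01898946e-04,
       -1.19401370e+00, -2.58604035e-01]), 'joint_vel': array([ 0.0013079 , -0.00055676, -0.00019795,  0.00104459,  0.00219132,
        0.00023871]), 'joint_efforts': array([ 1.01254547e-03, -3.92292380e+01,  1.88399971e+01,  4.18616563e+00,
       -4.64831974e-03, -2.66201754e-07]), 'position': array([ 142.25060218, -608.00195796,  230.22219597]), 'ee_rot': array([-1.14551346e-01,  9.93416726e-01,  1.08085497e-03, -1.73062828e-04]), 'contact_force': array([-0.87264243,  0.2249436 ,  0.56695961]), 'wrist_torque': array([ 0.00099352,  0.01452541, -0.04107599]), 'grasp_force': 0.0, 'gripper_width': 85.35095640207261}
```

View pics/top0.png

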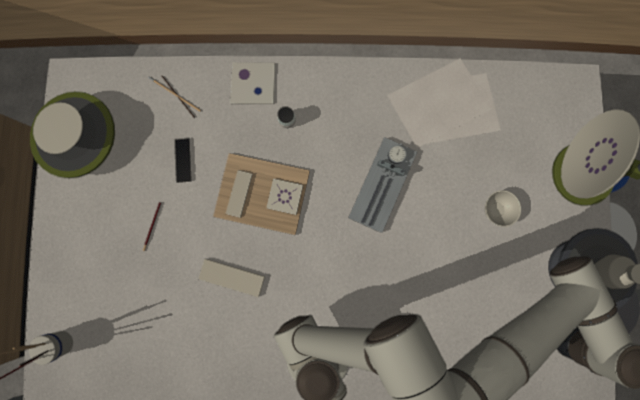

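View pics/scene0.png

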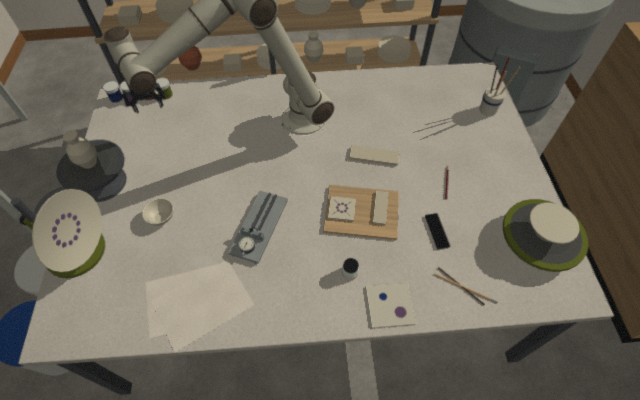

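In the top view the candidates are the cream tile on the board (238,194), a longer cream one on the table (233,277) and a black one (182,160). I choose (238,194): it is on the board, not black, and the smaller of the two. The gauge is at (383,185), with its dial at (398,153). I'll check the choice in an enlarged crop.

```bash
python3 - <<'E'
from h import *
im=cv2.imread("pics/top0.png")
c=im[130:240,205:425];c=cv2.resize(c,None,fx=3.6,fy=3.6,interpolation=cv2.INTER_CUBIC)
c=cv2.convertScaleAbs(c,alpha=1.5);cv2.imwrite("pics/crop1.png",c)
C=cam("top");print(C[3])
print(atz(C,[[238,194],[283,197]],27),atz(C,[[383,185]],24),atz(C,[[398,153]],53),atz(C,[[233,277],[182,160]],15))
E
```

```text
[ 372.96538272    3.8947072  1339.72009197]
[[525.85545989 268.26213678  27.        ]
 [518.39771759 119.72401798  27.        ]] [[ 563.88899232 -207.58925276   24.        ]] [[ 665.37366272 -251.93762248   53.        ]] [[254.96102241 277.46972911  15.        ]
 [639.68935759 466.02574214  15.        ]]
```

View pics/crop1.png

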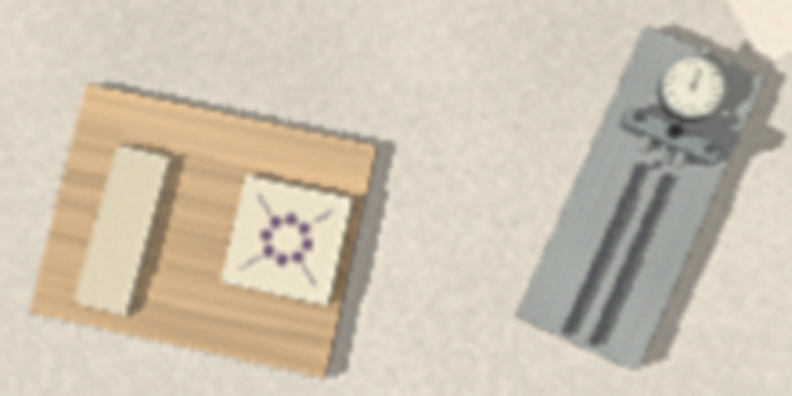

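The crop confirms a plain cream tile lying alone beside the flower tile on the board. Its corners are at about (120,146), (170,155), (130,315) and (78,302). The gauge rails run from (585,335) up to (655,172).

```bash
python3 - <<'E'
from h import *
C=cam("top")
f=lambda p:[205-.5,130-.5]+(np.array(p,float)+.5)/3.6
t=atz(C,f([[120,146],[170,155],[130,315],[78,302]]),27);print(t.round(1),t.mean(0))
ax=(t[0]+t[1]-t[2]-t[3]);print("tile yaw",np.arctan2(ax[1],ax[0]),np.linalg.norm(ax)/2,np.linalg.norm(t[0]-t[1]))
g=atz(C,f([[640,365],[517,317],[645,28],[770,70]]),24);print(g.round(1))
r=atz(C,f([[567,333],[640,168],[597,344],[667,176]]),28);print(r.round(1))
for a,b in((0,1),(2,3)):v=r[b]-r[a];print(np.arctan2(v[1],v[0]),np.linalg.norm(v))
v=g[2]-g[1];print(np.arctan2(v[1],v[0]),np.linalg.norm(v))
s=read_state();print(R.from_quat(s["ee_rot"]).as_matrix().round(3))
E
```

```text
[[605.2 271.4  27. ]
 [597.4 224.9  27. ]
 [449.9 256.4  27. ]
 [460.9 304.5  27. ]] [528.34275914 264.29274173  27.        ]
tile yaw -0.21745972939988295 149.42916022673717 47.171628943506654
[[ 413.  -205.7   24. ]
 [ 454.5  -94.4   24. ]
 [ 724.1 -210.7   24. ]
 [ 686.6 -326.4   24. ]]
[[ 440.6 -139.2   28. ]
 [ 592.1 -205.1   28. ]
 [ 431.1 -166.3   28. ]
 [ 585.1 -229.7   28. ]]
-0.4099723284321632 165.18399479997714
-0.3906050971936569 166.54403277794245
-0.4074652210725854 293.6055096791372
[[-0.974 -0.228 -0.001]
 [-0.228  0.974  0.002]
 [ 0.     0.002 -1.   ]]
```

```bash
python3 -m handwheel '[[-0.045,0.037,-0.02,0,0,0.1,1],[-0.09,0.073,-0.04,0,0,0.2,1],[-0.135,0.11,-0.06,0,0,0.3,1],[-0.18,0.146,-0.06,0,0,0.4,1],[-0.225,0.183,-0.06,0,0,0.5,1],[-0.27,0.22,-0.06,0,0,0.63,1],[-0.315,0.256,-0.06,0,0,0.63,1],[-0.36,0.292,-0.06,0,0,0.63,1],[-0.405,0.329,-0.06,0,0,0.63,1],[-0.45,0.365,-0.06,0,0,0.63,1]]'
python3 -m handwheel '[[0,0,0,0,0,0,1],[0,0,0,0,0,0,1],[0,0,0,0,0,0,1]]'
python3 - <<'E'
from h import *
s=read_state();im,d=get_image("wrist");np.save("w1.npy",d);c=cam("wrist",s)
cv2.imwrite("pics/w1.png",cv2.convertScaleAbs(im,alpha=1.3))
print(s["position"],s["contact_force"],R.from_quat(s["ee_rot"]).as_matrix().round(3),c[3])
import pickle;pickle.dump(c,open("w1.pkl","wb"))
E
```

```text
clock: 1.35
position: [498.1, -148.8, 291.1]
ee_rot: [0.199, 0.98, 0.0, -0.0]
contact_force: [1.5, -0.6, 0.9]
gripper_width: 85.3
grasp_force: 0.0
clock: 1.72
position: [496.7, -151.5, 291.3]
ee_rot: [0.2, 0.98, -0.0, -0.0]
contact_force: [-0.2, -0.2, -0.2]
gripper_width: 85.3
grasp_force: 0.0
[ 496.6562373  -151.48471511  291.2978961 ] [-0.2409592  -0.20646622 -0.18510822] [[-0.92   0.391 -0.   ]
 [ 0.391  0.92   0.   ]
 [ 0.    -0.    -1.   ]] [ 435.36563624 -124.69437135  434.4010161 ]
```

View pics/w1.png

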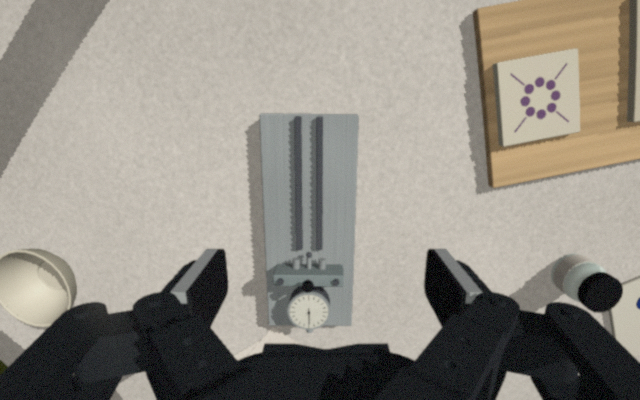

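The wrist view shows the gauge centred at (308,220). The rails lie at u≈297 and 319, v 117 to 250, with the studs near (296..322,262). I'll enlarge this for precise corners.

```bash
python3 - <<'E'
from h import *
im=cv2.imread("pics/w1.png")[100:335,240:380]
c=cv2.resize(im,None,fx=2.5,fy=2.5,interpolation=cv2.INTER_CUBIC)
a=cv2.resize(im[5:35],None,fx=5,fy=5,interpolation=cv2.INTER_CUBIC)[:,:440]
cv2.imwrite("pics/crop2.png",np.hstack([cv2.resize(im[5:95],None,fx=5.6,fy=6,interpolation=cv2.INTER_CUBIC)[:,:0].reshape(540,0,3),cv2.resize(im[:120],None,fx=2.8,fy=4.5,interpolation=cv2.INTER_CUBIC),cv2.resize(im[115:235],None,fx=2.8,fy=4.5,interpolation=cv2.INTER_CUBIC)]))
E
```

```text
(no output)
```

View pics/crop2.png

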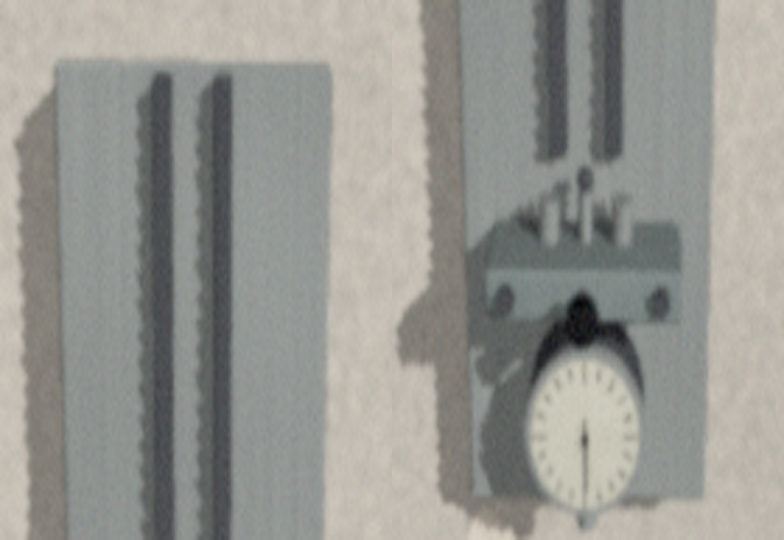

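```bash
python3 - <<'E'
from h import *
import pickle;C=pickle.load(open("w1.pkl","rb"))
L=lambda p:[240-.5,100-.5]+(np.array(p,float)+.5)/[2.8,4.5]
Rr=lambda p:[240-.5,215-.5]+(np.array(p,float)-[392,0]+.5)/[2.8,4.5]
b=atz(C,np.r_[L([[57,62],[330,66]]),Rr([[475,497],[705,497]])],24)
r=atz(C,np.r_[L([[162,73],[222.5,73]]),Rr([[558,158],[613.5,158]])],32)
p=atz(C,Rr([[550,198],[623,198],[585,172]]),40)
for q in(b,r):
    m0=(q[0]+q[1])/2;m1=(q[2]+q[3])/2;v=m1-m0
    print(m0,m1,"yaw",np.arctan2(v[1],v[0]),"len",np.linalg.norm(v),"w",np.linalg.norm(q[0]-q[1]),np.linalg.norm(q[2]-q[3]))
    u=v/np.linalg.norm(v)
    print("home from near end",m0+u*(108 if q is b else 105),"from far",m1-u*(188 if q is b else 65),"u",u)
print(p, "home from studs",(p[0]+p[1])/2-75*u,"from ball",p[2]-69*u)
s=read_state();d=np.load("w1.npy");print("depth base",d[180,275],"rail",d[180,319])
E
```

```text
[ 434.6405617  -146.42873953   24.        ] [ 704.98465156 -263.46234507   24.        ] yaw -0.408548081423941 len 294.58919149506903 w 117.01957983298263 118.40520488128469
home from near end [ 533.75201096 -189.33469047   24.        ] from far [ 532.45731396 -188.77420824   24.        ] u [ 0.9176986  -0.39727732  0.        ]
[ 436.6735516 -147.4150094   32.       ] [ 592.94435914 -215.69617881   32.        ] yaw -0.41194140169315374 len 170.5370440198976 w 25.4368072664823 25.972448742128773
home from near end [ 532.88980119 -189.45586234   32.        ] from far [ 533.38191892 -189.6708889    32.        ] u [ 0.91634523 -0.40038908  0.        ]
[[ 594.7839324  -234.16952046   40.        ]
 [ 607.97557895 -203.09365043   40.        ]
 [ 593.65339069 -215.96116507   40.        ]] home from studs [ 532.65386311 -188.60240478   40.        ] from ball [ 530.42556954 -188.33431885   40.        ]
depth base 418.81137 rail 410.29187
```

```bash
python3 -m handwheel '[[0.012,0.05,0,0,0,-0.03,1],[0.024,0.1,0,0,0,-0.06,1],[0.036,0.16,0,0,0,-0.1,1],[0.048,0.22,0,0,0,-0.15,1],[0.06,0.28,0.02,0,0,-0.193,1],[0.075,0.34,0.04,0,0,-0.193,1],[0.092,0.403,0.051,0,0,-0.193,1],[0.092,0.403,0.051,0,0,-0.193,1],[0.092,0.403,0.051,0,0,-0.193,1],[0.092,0.403,0.051,0,0,-0.193,1]]'
python3 - <<'E'
from h import *
import pickle
s=read_state();im,d=get_image("wrist");np.save("w2.npy",d);c=cam("wrist",s)
cv2.imwrite("pics/w2.png",cv2.convertScaleAbs(im,alpha=1.3));pickle.dump(c,open("w2.pkl","wb"))
print(s["position"],c[2].round(4),c[3])
for n in("w1","w2"):
    c=pickle.load(open(n+".pkl","rb"));d=np.load(n+".npy")
    uv=np.array([[275,180],[319,180],[230,180],[300,120],[330,90],[400,80]])
    q=cv2.undistortPoints(uv.astype(float).reshape(-1,1,2),c[0],c[1]).reshape(-1,2)
    z=d[uv[:,1],uv[:,0]][:,None];print(n,((np.c_[q,np.ones(6)]*z)@c[2].T+c[3]).round(1))
E
```

```text
clock: 3.02
position: [569.9, 254.7, 241.2]
ee_rot: [0.104, 0.995, 0.0, 0.0]
contact_force: [0.2, -0.2, 0.6]
gripper_width: 85.6
grasp_force: 0.0
[569.91401402 254.71378349 241.16312696] [[ 2.084e-01  9.429e-01  2.597e-01]
 [ 9.780e-01 -2.012e-01 -5.460e-02]
 [ 7.000e-04  2.653e-01 -9.642e-01]] [504.59778792 269.18778149 384.19913477]
w1 [[ 4.922e+02 -2.182e+02  2.450e+01]
 [ 5.123e+02 -1.664e+02  3.290e+01]
 [ 4.718e+02 -2.791e+02  7.000e-01]
 [ 4.372e+02 -1.584e+02  3.240e+01]
 [ 4.185e+02 -1.116e+02  2.000e-01]
 [ 4.412e+02 -2.690e+01  9.000e-01]]
w2 [[571.1 196.8  16.6]
 [579.2 246.1  27.4]
 [558.7 150.5  27.7]
 [512.6 239.4  16.8]
 [489.4 277.2  28.7]
 [493.6 355.1   1.1]]
```

View pics/w2.png

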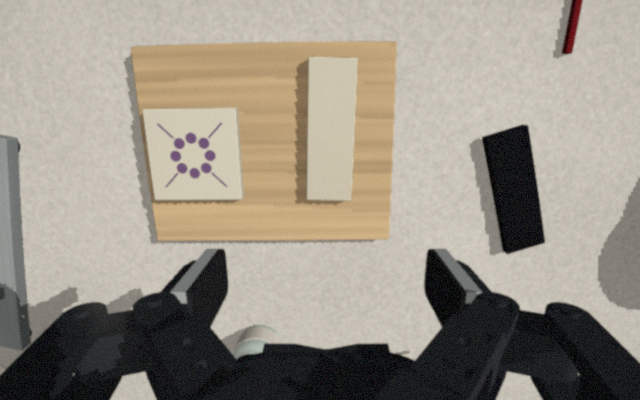

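The wrist view shows the tile's top corners at about (309,57), (357,58), (351,200) and (307,199), with the flower tile to its left. I'll measure it from the colour mask and the corners.

```bash
python3 - <<'E'
from h import *
import pickle;C=pickle.load(open("w2.pkl","rb"))
t=atz(C,[[309,57],[357.5,57.5],[351.5,200.5],[307,199.5]],27)
im=cv2.imread("pics/w2.png")[40:215,290:375];hsv=cv2.cvtColor(im,cv2.COLOR_BGR2HSV)
m=((hsv[...,1]<65)&(hsv[...,2]>120)).astype(np.uint8);n,l,st,_=cv2.connectedComponentsWithStats(m)
k=1+np.argmax(st[1:,4]);cnt=max(cv2.findContours((l==k).astype(np.uint8),0,1)[0],key=cv2.contourArea).reshape(-1,2)+[290,40]
w=atz(C,cnt,27)[:,:2].astype(np.float32);print("mask rect",cv2.minAreaRect(w),cv2.boundingRect(cnt))
a=t[0]+t[1]-t[2]-t[3];a=-a
print(t.round(1),t.mean(0),np.arctan2(a[1],a[0]),np.linalg.norm(a)/2,np.linalg.norm(t[0]-t[1]))
s=read_state();M=R.from_quat(s["ee_rot"]).as_matrix();print(M.round(4),np.arctan2(-M[1,0],-M[0,0]))
E
```

```text
mask rect ((531.2247924804688, 268.8689880371094), (50.52937698364258, 149.89454650878906), 76.54056549072266) (306, 57, 52, 144)
[[453.6 263.2  27. ]
 [464.2 310.8  27. ]
 [609.7 276.5  27. ]
 [598.2 228.2  27. ]] [531.41932556 269.65497834  27.        ] -0.23433962292663352 149.15328618736007 48.77623167726482
[[-9.782e-01  2.077e-01  1.100e-03]
 [ 2.077e-01  9.782e-01  6.000e-04]
 [-9.000e-04  8.000e-04 -1.000e+00]] -0.2092339255004187
```

```bash
python3 - <<'E'
from h import *
d=np.load("w2.npy");m=camera_model("wrist");H=np.array(m["hand_eye"]);K=np.array(m["K"]);D=np.array(m["dist"])
uv=np.array([(u,v) for v in range(235,310,2) for u in list(range(170,235,2))+list(range(420,490,2))])
q=cv2.undistortPoints(uv.astype(float).reshape(-1,1,2),K,D).reshape(-1,2)
z=d[uv[:,1],uv[:,0]];P=(np.c_[q,np.ones(len(q))]*z[:,None])@H[:3,:3].T+H[:3,3]
P=P[(z>50)&(P[:,2]<60)];i=np.argsort(-P[:,2])[:400:20];print(P[i].round(1))
E
python3 -m handwheel '[[0.013,0.002,0.05,0,0,0.01,1],[0.026,0.004,0.1,0,0,0.02,1],[0.041,0.006,0.14,0,0,0.026,1],[0.041,0.006,0.16,0,0,0.026,1],[0.041,0.006,0.16,0,0,0.026,1],[0.041,0.006,0.16,0,0,0.026,1]]'
```

```text
[[  2.2 -42.2 -13.3]
 [  5.9  42.9 -15.3]
 [  9.1  43.1 -16.4]
 [ 10.5  50.1 -17.6]
 [-11.4  43.5 -18.3]
 [  2.2  43.  -19. ]
 [  1.6  42.8 -19.6]
 [ 10.1 -42.  -20.2]
 [ -4.9 -42.3 -21.1]
 [  0.   43.2 -21.7]
 [ -8.1  43.  -22.1]
 [  2.4  43.5 -22.8]
 [ -7.3  43.4 -23.4]
 [ 10.9 -47.2 -23.9]
 [  7.7  43.3 -24.5]
 [ 10.6 -44.4 -25.1]
 [  8.2 -42.2 -25.5]
 [ -2.  -42.2 -26. ]
 [ 10.4  44.6 -26.7]
 [ -2.4  43.4 -27.1]]
clock: 3.82
position: [531.9, 270.6, 81.9]
ee_rot: [0.117, 0.993, 0.001, 0.001]
contact_force: [0.6, -1.4, -0.1]
gripper_width: 85.5
grasp_force: 0.0
```

```bash
python3 -m handwheel '[[0,-0.0015,0.02,0,0,0,1],[0,-0.0015,0.04,0,0,0,1],[0,-0.0015,0.055,0,0,0,1],[0,-0.0015,0.065,0,0,0,1],[0,-0.0015,0.068,0,0,0,1],[0,-0.0015,0.068,0,0,0,1],[0,-0.0015,0.068,0,0,0,1]]'
python3 -m handwheel '[[0,0,0,0,0,0,-1],[0,0,0,0,0,0,-1],[0,0,0,0,0,0,-1],[0,0,0,0,0,0,-1],[0,0,0,0,0,0,-1],[0,0,0,0,0,0,-1],[0,0,0,0,0,0,-1],[0,0,0,0,0,0,-1]]'
```

```text
clock: 4.7
position: [530.8, 269.5, 12.9]
ee_rot: [0.116, 0.993, 0.0, 0.0]
contact_force: [0.1, -0.1, -0.3]
gripper_width: 85.4
grasp_force: 0.0
clock: 5.7
position: [530.9, 269.6, 13.0]
ee_rot: [0.116, 0.993, 0.0, 0.0]
contact_force: [-0.6, 0.2, 5.4]
gripper_width: 48.4
grasp_force: 64.5
```

```bash
python3 -m handwheel '[[0,0,-0.01,0,0,0,-1],[0,0,-0.03,0,0,0,-1],[0,0,-0.06,0,0,0,-1],[0,0,-0.1,0,0,0,-1],[0,0,-0.13,0,0,0,-1],[0,0,-0.13,0,0,0,-1],[0,0,-0.13,0,0,0,-1]]'
python3 - <<'E'
from h import *
import pickle
s=read_state();im,d=get_image("wrist");c=cam("wrist",s);pickle.dump((c,d,s),open("w3.pkl","wb"))
cv2.imwrite("pics/w3.png",cv2.convertScaleAbs(im,alpha=1.3))
E
```

```text
clock: 6.58
position: [529.4, 268.5, 140.9]
ee_rot: [0.117, 0.993, -0.001, -0.001]
contact_force: [0.3, -0.5, -2.2]
gripper_width: 48.4
grasp_force: 63.7
```

View pics/w3.png

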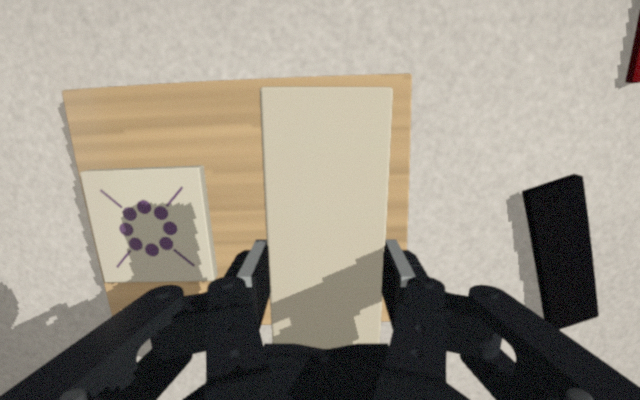

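The tile is lifted and held level. Its near end runs from (262,88) to (392,88), and its sides pass between the pads at about v=250. Next I'll find its pose in the tool frame.

```bash
python3 - <<'E'
from h import *
import pickle;c,d,s=pickle.load(open("w3.pkl","rb"))
H=np.array(camera_model("wrist")["hand_eye"])
def tp(uv):
    q=cv2.undistortPoints(np.array(uv,float).reshape(-1,1,2),c[0],c[1]).reshape(-1,2);return np.c_[q,np.ones(len(q))]
uv=np.array([(u,v) for v in range(95,235,5) for u in range(272,380,5)])
P=(tp(uv)*d[uv[:,1],uv[:,0]][:,None])@H[:3,:3].T+H[:3,3]
A=np.c_[P[:,:2],np.ones(len(P))];k,*_=np.linalg.lstsq(A,P[:,2],rcond=None);print("plane z=ax+by+c",k, "rms",np.std(A@k-P[:,2]))
E=[[262,88],[392,88],[386,235],[267,235]]
v=tp(E)@H[:3,:3].T;o=H[:3,3];n=np.array([k[0],k[1],-1]);t=(-k[2]-n@o)/(v@n);Q=o+v*t[:,None];print(Q.round(1))
print("top z under tcp",k[2],"world tile top",s["position"][2]-k[2], "yaws",np.arctan2(Q[1]-Q[2],1)[0:0])
for a,b in((0,3),(1,2)):
    w=Q[a]-Q[b];print("side yaw in tool",np.arctan2(w[1],w[0]))
M=R.from_quat(s["ee_rot"]).as_matrix();print(M.round(4))
mid=(Q[0]+Q[1])/2;print("tile centre in tool approx",mid-[75,0,0])
E
```

```text
plane z=ax+by+c [-1.96362976e-02  1.59702287e-03 -1.37930251e+01] rms 5.203235365724422
[[ 73.7 -22.7 -15.3]
 [ 73.6  25.1 -15.2]
 [ 15.4  25.7 -14.1]
 [ 15.5 -23.7 -14.1]]
top z under tcp -13.793025087018778 world tile top 154.71388842971004 yaws []
side yaw in tool 0.017122482826642058
side yaw in tool -0.010472369889662391
[[-0.9728  0.2318 -0.0026]
 [ 0.2318  0.9728 -0.0012]
 [ 0.0023 -0.0018 -1.    ]]
tile centre in tool approx [ -1.36086557   1.19316382 -15.23711954]
```

```bash
python3 -m handwheel '[[-0.004,-0.025,0,0,0,0.02,-1],[-0.011,-0.075,0,0,0,0.04,-1],[-0.02,-0.13,0,0,0,0.06,-1],[-0.028,-0.19,0,0,0,0.09,-1],[-0.037,-0.25,0,0,0,0.12,-1],[-0.046,-0.31,0,0,0,0.15,-1],[-0.054,-0.365,0,0,0,0.176,-1],[-0.061,-0.41,0,0,0,0.176,-1],[-0.064,-0.43,0,0,0,0.176,-1],[-0.0645,-0.4365,0,0,0,0.176,-1]]'
python3 -m handwheel '[[0,0,0.01,0,0,0,-1],[0,0,0.03,0,0,0,-1],[0,0,0.05,0,0,0,-1],[0,0,0.06,0,0,0,-1],[0,0,0.06,0,0,0,-1],[0,0,0.06,0,0,0,-1]]'
python3 - <<'E'
from h import *
import pickle
s=read_state();im,d=get_image("wrist");c=cam("wrist",s);pickle.dump((c,d,s),open("w4.pkl","wb"))
cv2.imwrite("pics/w4.png",cv2.convertScaleAbs(im,alpha=1.4))
M=R.from_quat(s["ee_rot"]).as_matrix();p=s["position"]
print(p,M.round(4));h=np.array([533,-189.3]);u=np.array([np.cos(.41),-np.sin(.41)]);w=np.array([-u[1],u[0]])
tc=(p+M@[-1,0.5,-8]);print("tile in gauge",(tc[:2]-h)@u,(tc[:2]-h)@w,tc[2],"yaw err",np.arctan2(-M[1,0],-M[0,0])+.41)
E
```

```text
clock: 7.88
position: [490.7, -172.0, 141.3]
ee_rot: [0.205, 0.979, -0.0, -0.001]
contact_force: [0.3, 0.0, -1.2]
gripper_width: 48.1
grasp_force: 63.7
clock: 8.62
position: [492.9, -170.2, 82.9]
ee_rot: [0.203, 0.979, -0.0, 0.001]
contact_force: [0.1, -0.1, -1.7]
gripper_width: 48.0
grasp_force: 63.7
[ 492.94627969 -170.16767164   82.86006176] [[-9.178e-01  3.972e-01  1.200e-03]
 [ 3.972e-01  9.178e-01 -3.000e-04]
 [-1.200e-03  2.000e-04 -1.000e+00]]
tile in gauge -43.37071024266475 2.0806363334126736 90.86135525047317 yaw err 0.0015877098802818401
```

View pics/w4.png

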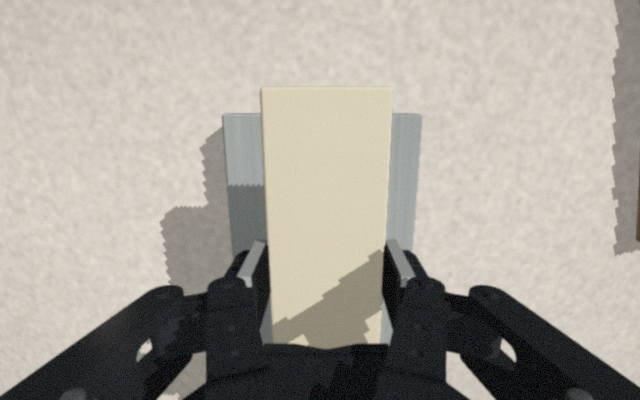

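```bash
python3 - <<'E'
from h import *
import pickle;c,d,s=pickle.load(open("w4.pkl","rb"))
im=cv2.imread("pics/w4.png");g=cv2.cvtColor(im,cv2.COLOR_BGR2HSV)
for v in(120,150,170):
    row=im[v-3:v+4].mean(0);gr=np.abs(np.diff(cv2.GaussianBlur(row.astype(np.float32),(1,5),0),axis=0)).sum(1)
    pk=[(i,int(gr[i])) for i in range(190,450) if gr[i]>12 and gr[i]==gr[max(0,i-4):i+5].max()];print(v,pk)
h=np.array([533,-189.3]);u=np.array([np.cos(.41),-np.sin(.41)]);w=np.array([-u[1],u[0]])
G=lambda q:np.c_[(q[:,:2]-h)@u,(q[:,:2]-h)@w].round(1)
print("base",G(atz(c,[[223,114],[422,114]],24)),"tile",G(atz(c,[[261.5,87.5],[392,87.5],[386.5,235],[267,235]],s["position"][2]+14)))
E
```

```text
120 [(221, 61), (262, 52), (391, 39), (421, 35)]
150 [(199, 45), (225, 37), (264, 46), (389, 42), (419, 33)]
170 [(203, 50), (226, 33), (264, 44), (388, 41), (418, 33)]
base [[-107.4  -58.6]
 [-107.4   59.2]] tile [[-118.4  -21.6]
 [-118.4   26.8]
 [ -59.9   27.5]
 [ -59.9  -22.2]]
```

```bash
python3 -m handwheel '[[0,-0.0023,0.012,0,0,0,-1],[0,-0.0023,0.03,0,0,0,-1],[0,-0.0023,0.042,0,0,0,-1],[0,-0.0023,0.048,0,0,0,-1],[0,-0.0023,0.048,0,0,0,-1],[0,-0.0023,0.048,0,0,0,-1]]'
python3 -m handwheel '[[0,0,0.001,0,0,0,-1],[0,0,0.002,0,0,0,-1],[0,0,0.003,0,0,0,-1],[0,0,0.003,0,0,0,-1]]'
```

```text
clock: 9.43
position: [491.9, -172.5, 34.7]
ee_rot: [0.203, 0.979, 0.0, 0.001]
contact_force: [0.1, -0.7, -2.6]
gripper_width: 48.5
grasp_force: 63.7
clock: 9.93
position: [491.4, -172.5, 31.2]
ee_rot: [0.203, 0.979, -0.0, -0.0]
contact_force: [-0.2, 0.5, -1.4]
gripper_width: 48.0
grasp_force: 63.7
```

```bash
python3 -m handwheel '[[0,0,0.0005,0,0,0,-1],[0,0,0.001,0,0,0,-1],[0,0,0.001,0,0,0,-1]]'
python3 -m handwheel '[[0,0,0.0005,0,0,0,-1],[0,0,0.001,0,0,0,-1],[0,0,0.001,0,0,0,-1]]'
```

```text
clock: 10.3
position: [491.4, -172.5, 30.2]
ee_rot: [0.203, 0.979, -0.0, -0.0]
contact_force: [-0.2, 0.1, -1.3]
gripper_width: 48.3
grasp_force: 63.7
clock: 10.68
position: [491.5, -172.5, 30.0]
ee_rot: [0.203, 0.979, -0.0, 0.0]
contact_force: [-3.1, 1.1, 5.5]
gripper_width: 48.5
grasp_force: 64.5
```

```bash
python3 -m handwheel '[[0,0,0,0,0,0,0.5],[0,0,0,0,0,0,0.5],[0,0,0,0,0,0,0.5],[0,0,0,0,0,0,0.5]]'
python3 -m handwheel '[[0,0,0,0,0,0,-1],[0,0,0,0,0,0,-1],[0,0,0,0,0,0,-1],[0,0,0,0,0,0,-1],[0,0,0,0,0,0,-1],[0,0,0,0,0,0,-1]]'
python3 - <<'E'
from h import *
s=read_state();im,d=get_image("wrist");c=cam("wrist",s)
cv2.imwrite("pics/w5.png",cv2.convertScaleAbs(im,alpha=1.4));im=cv2.imread("pics/w5.png")
import pickle;pickle.dump((c,d,s),open("w5.pkl","wb"))
M=R.from_quat(s["ee_rot"]).as_matrix();print(M.round(4),s["position"])
E
```

```text
clock: 11.18
position: [491.4, -172.5, 29.2]
ee_rot: [0.203, 0.979, -0.0, -0.0]
contact_force: [-0.8, -0.3, 0.4]
gripper_width: 64.4
grasp_force: 0.0
clock: 11.92
position: [491.7, -172.5, 29.7]
ee_rot: [0.203, 0.979, 0.0, 0.0]
contact_force: [0.2, 1.4, 6.2]
gripper_width: 48.0
grasp_force: 63.0
[[-9.175e-01  3.977e-01  6.000e-04]
 [ 3.977e-01  9.175e-01 -1.000e-04]
 [-5.000e-04  1.000e-04 -1.000e+00]] [ 491.66338949 -172.48222117   29.66265551]
```

View pics/w5.png

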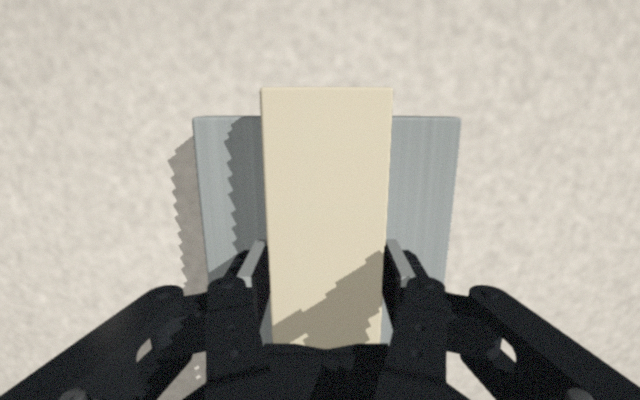

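The tile lies flat on the rails. Its end (261..393, v=88) is centred on the base end (194..461, v=118). I'll compute the remaining travel.

```bash
python3 - <<'E'
from h import *
import pickle;c,d,s=pickle.load(open("w5.pkl","rb"))
h=np.array([533,-189.3]);u=np.array([np.cos(.41),-np.sin(.41)]);w=np.array([-u[1],u[0]])
G=lambda q:np.c_[(q[:,:2]-h)@u,(q[:,:2]-h)@w].round(1)
print("base",G(atz(c,[[194,118],[461,118],[447,230],[206,230]],24)),"tile",G(atz(c,[[261,88],[392.5,88],[386.5,235],[267,235]],44)))
E
```

```text
base [[-107.1  -58.2]
 [-107.2   59.1]
 [ -54.8   57.8]
 [ -54.8  -57.8]] tile [[-118.4  -24.4]
 [-118.4   24.3]
 [ -60.3   24.8]
 [ -60.3  -24.7]]
```

```bash
python3 -m handwheel '[[-0.002,0,-0.0005,0,0,0,-1],[-0.006,0,-0.0005,0,0,0,-1],[-0.010,0,-0.0005,0,0,0,-1],[-0.014,0,-0.0005,0,0,0,-1],[-0.018,0,-0.0005,0,0,0,-1],[-0.022,0,-0.0005,0,0,0,-1],[-0.026,0,-0.0005,0,0,0,-1],[-0.029,0,-0.0005,0,0,0,-1],[-0.030,0,-0.0005,0,0,0,-1],[-0.030,0,-0.0005,0,0,0,-1]]'
python3 -m handwheel '[[-0.001,0,0,0,0,0,-1],[-0.002,0,0,0,0,0,-1],[-0.003,0,0,0,0,0,-1],[-0.004,0,0,0,0,0,-1],[-0.005,0,0,0,0,0,-1],[-0.006,0,0,0,0,0,-1],[-0.007,0,0,0,0,0,-1],[-0.008,0,0,0,0,0,-1],[-0.008,0,0,0,0,0,-1]]'
```

```text
clock: 13.22
position: [515.5, -184.1, 29.7]
ee_rot: [0.203, 0.979, -0.0, -0.004]
contact_force: [-6.6, 2.4, 9.8]
gripper_width: 48.3
grasp_force: 63.5
clock: 14.35
position: [522.7, -187.2, 29.7]
ee_rot: [0.203, 0.979, -0.0, -0.004]
contact_force: [-8.1, 3.2, 11.3]
gripper_width: 48.4
grasp_force: 63.5
```

```bash
python3 -m handwheel '[[-0.001,0,-0.0005,0,0,0,-1],[-0.002,0,-0.001,0,0,0,-1],[-0.003,0,-0.001,0,0,0,-1],[-0.004,0,-0.001,0,0,0,-1],[-0.005,0,-0.001,0,0,0,-1],[-0.006,0,-0.001,0,0,0,-1],[-0.006,0,-0.001,0,0,0,-1]]'
python3 -m handwheel '[[-0.0005,0,0,0,0,0,-1],[-0.001,0,0,0,0,0,-1],[-0.0015,0,0,0,0,0,-1],[-0.002,0,0,0,0,0,-1],[-0.0025,0,0,0,0,0,-1],[-0.003,0,0,0,0,0,-1],[-0.003,0,0,0,0,0,-1]]'
```

```text
clock: 15.22
position: [526.3, -188.9, 29.7]
ee_rot: [0.204, 0.979, -0.0, -0.006]
contact_force: [-9.5, 4.9, 8.6]
gripper_width: 47.8
grasp_force: 63.3
clock: 16.1
position: [528.3, -189.9, 29.7]
ee_rot: [0.204, 0.979, -0.0, -0.007]
contact_force: [-10.1, 6.5, 9.3]
gripper_width: 48.7
grasp_force: 63.5
```

```bash
python3 -m handwheel '[[-0.0005,0.0003,0,0,0,0,-1],[-0.001,0.0006,0,0,0,0,-1],[-0.0015,0.001,0,0,0,0,-1],[-0.002,0.001,0,0,0,0,-1],[-0.0025,0.001,0,0,0,0,-1],[-0.003,0.001,0,0,0,0,-1],[-0.003,0.001,0,0,0,0,-1]]'
python3 -m handwheel '[[-0.0005,0,0,0,0,0,-1],[-0.001,0,0,0,0,0,-1],[-0.0015,0,0,0,0,0,-1],[-0.002,0,0,0,0,0,-1],[-0.002,0,0,0,0,0,-1]]'
```

```text
clock: 16.98
position: [529.9, -190.4, 29.7]
ee_rot: [0.204, 0.979, -0.0, -0.008]
contact_force: [-13.7, 5.6, 12.0]
gripper_width: 48.6
grasp_force: 63.7
clock: 17.6
position: [531.5, -191.0, 29.7]
ee_rot: [0.204, 0.979, -0.0, -0.009]
contact_force: [-14.1, 5.7, 13.3]
gripper_width: 48.5
grasp_force: 63.8
```

```bash
python3 -m handwheel '[[-0.0005,0,-0.0005,0,0,0,-1],[-0.001,0,-0.001,0,0,0,-1],[-0.0015,0,-0.001,0,0,0,-1],[-0.002,0,-0.001,0,0,0,-1],[-0.002,0,-0.001,0,0,0,-1]]'
python3 -m handwheel '[[-0.0005,0,0,0,0,0,-1],[-0.001,0,0,0,0,0,-1],[-0.0015,0,0,0,0,0,-1],[-0.002,0,0,0,0,0,-1],[-0.002,0,0,0,0,0,-1]]'
```

```text
clock: 18.23
position: [531.7, -191.1, 29.7]
ee_rot: [0.204, 0.979, 0.0, -0.011]
contact_force: [-15.7, 8.0, 11.4]
gripper_width: 48.4
grasp_force: 63.6
clock: 18.85
position: [531.7, -191.2, 29.7]
ee_rot: [0.204, 0.979, 0.0, -0.013]
contact_force: [-19.4, 12.5, 15.3]
gripper_width: 48.2
grasp_force: 64.0
```

```bash
python3 - <<'E'
from h import *
s=read_state();im,d=get_image("wrist");c=cam("wrist",s)
cv2.imwrite("pics/w6.png",cv2.convertScaleAbs(im,alpha=1.4))
def W(uv):
    q=cv2.undistortPoints(uv.astype(float).reshape(-1,1,2),c[0],c[1]).reshape(-1,2)
    P=(np.c_[q,np.ones(len(q))]*d[uv[:,1],uv[:,0]][:,None])@c[2].T+c[3];return P[(P[:,2]>5)&(P[:,2]<70)]
g=lambda us,vs:W(np.array([(u,v) for v in vs for u in us]))
u=np.array([np.cos(.41),-np.sin(.41)])
for n,P in(("tile",g(range(275,378,3),range(95,225,3))),("baseR",g(range(405,440,3),range(130,220,3)))):
    A=np.c_[(P[:,:2]-[533,-189.3])@u,(P[:,:2]-[533,-189.3])@[-u[1],u[0]],np.ones(len(P))]
    k=np.linalg.lstsq(A,P[:,2],rcond=None)[0];r=P[:,2]-A@k;m=abs(r)<3
    k=np.linalg.lstsq(A[m],P[m,2],rcond=None)[0];print(n,k.round(4),r.std(),m.mean(),A[:,0].min(),A[:,0].max(), P[:,2].mean())
s2=cam("scene");im,d=get_image("scene");p=proj(s2,[[533,-189,40]])[0].astype(int);x,y=p
cr=im[y-45:y+60,x-70:x+70];cv2.imwrite("pics/s6.png",np.hstack([cv2.resize(cv2.imread("pics/w6.png"),(400,420))[:,:],cv2.resize(cr,(400,420),interpolation=cv2.INTER_CUBIC)]))
E
```

```text
tile [-1.90000e-03 -4.70000e-03  4.44035e+01] 0.6197270509936192 1.0 -71.6024958422083 -20.18525772416933 44.50053745698193
baseR [-1.80000e-03  2.50000e-03  2.42943e+01] 0.6179446584695691 1.0 -57.73526739065293 -16.92942261518747 24.466825546419663
```

View pics/s6.png

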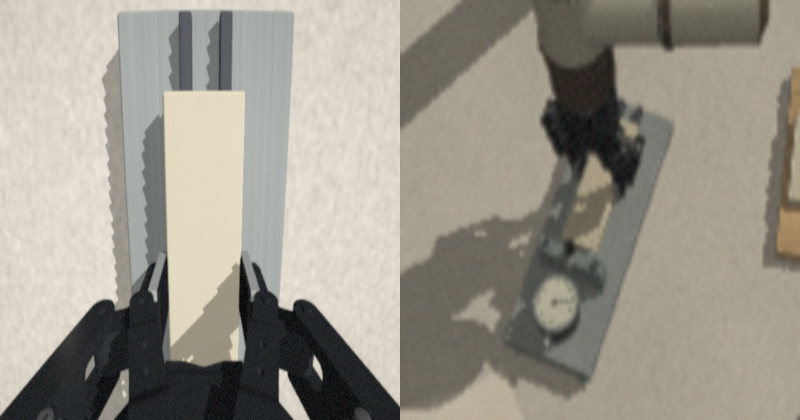

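The tile lies flat: its plane matches the base, with the top at 44.4 mm. It is central on the rails, and the dial needle has swung. The push force now rises without any motion, so the tile is on the studs. I'll press slightly more, then check the hold.

```bash
python3 -m handwheel '[[-0.0005,0,0,0,0,0,-1],[-0.001,0,0,0,0,0,-1],[-0.0015,0,0,0,0,0,-1],[-0.002,0,0,0,0,0,-1],[-0.002,0,0,0,0,0,-1],[-0.002,0,0,0,0,0,-1],[-0.002,0,0,0,0,0,-1]]'
python3 -m handwheel '[[0,0,0,0,0,0,-1],[0,0,0,0,0,0,-1],[0,0,0,0,0,0,-1],[0,0,0,0,0,0,-1]]'
```

```text
clock: 19.82
position: [531.7, -191.2, 29.7]
ee_rot: [0.204, 0.979, 0.0, -0.015]
contact_force: [-21.8, 15.5, 18.6]
gripper_width: 48.4
grasp_force: 64.4
clock: 20.32
position: [531.7, -191.2, 29.7]
ee_rot: [0.204, 0.979, 0.0, -0.015]
contact_force: [-22.7, 14.9, 19.2]
gripper_width: 48.5
grasp_force: 64.5
```

```bash
python3 -c "
from bench import job_done
print(job_done())"
```

```text
the job is handed in; nothing more can be done
None
```

I handed the job in with the border tile flat and central on the rails, gripped and pressed against the two studs (I estimate at least 9 N on them) and the dial needle deflected; no pass/fail result came back.

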